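Wind the bench jack up to the set mark

ROBOT

A 6-joint arm with a two-finger parallel gripper is mounted at the origin on the work surface. World frame = base frame: x ahead of the robot, y to its left, z up, the work surface at z = 0. Lengths are in m, angles in rad, forces in N, time in s.
With the tool pointing down it reaches from about 0.3 to 0.85 m from the base axis. Payload 5.4 kg.
Tool frame: the origin (TCP) lies midway between the tips of the shut fingers; the grasp point (between the pads) lies tcp_to_grasp behind it (tcp_to_grasp is the distance from the TCP to the grasp point, in m); z points along the fingers, y is the direction in which the jaws open and shut (so a half turn about z gives the same grasp; the last joint's range is limited). The gripper opens to 85 mm and grips with 20 to 120 N. Pads are 22 mm wide; open, the fingers measure 114 mm over their backs; the gripper's body (76 mm by 85 mm) begins 54 mm behind the grasp point. The pads swing forward as they close: fully open they stand 13 mm farther back than shut.
Start: joints at [1.012, 0.158, 1.597, -0, 1.386, -0.21], TCP at [0.197, 0.54, 0.192] pointing down, gripper open.
Joint ranges: [-2.91, 2.91], [-0.94, 2.29], [0.18, 2.7], [-1.29, 4.43], [0.17, 2.64], [-3, 3]. Speed limits (rad/s): [2.57, 2.57, 3.14, 3.14, 3.14, 3.14].

INTERFACE

Orientations are given as a rotation vector (axis times angle).
In Python, from rig import * gives the robot as it stands. The module is installed in compiled form; this text tells all that it offers.
- The arm moves only by the shell command python3 -m crank 'ROWS' [FORCE]. ROWS is a JSON object of lists of equal length, an entry for each row: "slide": the shift along the tool's x, y, z in m, a list of three; "angular": the turn, a rotation vector about the tool's x, y, z in rad, a list of three; "jaw": the opening, from -1 (shut) to 1 (fully open). In form: {"slide": [[tx, ty, tz], ...], "angular": [[ax, ay, az], ...], "jaw": [jaw, ...]}. A call has 1 to 5 rows; each row is the pose to reach, as a shift and turn from the pose commanded when the call began, along the tool's axes at that moment; what a row does not reach only later rows make up. A row lasts 1/10 s, in which the tool goes at most 50 mm and 8.59 degrees, less where a joint would pass 70% of its speed; a pose out of reach is approached as far as the arm can. A call with a gripper value outside its range is refused whole. The fingers move at their own pace and stop on an object; FORCE is the grip in N (left out, the last holds). Time passes only in rows, so rows that repeat a pose let the fingers close. It gives the time, the measured TCP pose, the force and the opening at its end, in the units of the state.
- observe(): the state, without advancing time (a new reading comes with each control period).
- get_image(name): name is "scene" or "top" or "wrist"; returns (picture, depth): 420x560x3 uint8, red, green, blue; 420x560 float32, m along the optical axis (not along the pixel's ray), 0 where there is no reading.
- calibration(name): a dict with "mtx" (3x3 intrinsics, pixels), "origin" and "rotation" of the camera in the world. Camera axes: x right, y down, z forward; pixel columns grow to the right and rows downward; lengths in m; the calibration is good to about 2 mm. A picture is of the moment at which its call begins: read the wrist's pose just before it. calibration takes no time and is no camera call; for the wrist camera it gives the pose at the moment of the call.
- close_job(): hands the job in, once; it reports no verdict.
The state is a dict: "t": time; "joint_pos": joint angles; "joint_velocities": joint speeds; "effort": joint torques, N m; "ee_pos": TCP position; "eef_rot": TCP orientation; "force": force on the tool from outside, world axes, zero at the start; "torque": the same for the moment, N m; "opening": opening from 0.0 (shut) to 1.0 (fully open).
Only numpy, scipy, OpenCV 4.12 (cv2) and the standard library are available. Lean on these libraries where they do the work, as an engineer would, in place of code of your own. Each camera call takes 0.05 s, during which the arm holds its last target. There are 200 camera calls.

TASK

Fit the loose red crank handle down over the cross pin of the bench jack's spindle, then wind it round until the cradle's yellow pointer is level with the red set mark on the scale. The pin may stand at any angle, so lower the crank gently and turn it until you feel it drop; never lean on the spindle or drag the crank sideways on it, and leave the other things on the bench where they are. When the pointer is level, let go and leave the crank fully home on the spindle.

Things in the scene. Friction and masses are not known exactly. Their poses are not given: they have to be found in the camera images.
- jack: Blue screw jack fixed on the bench. Origin on the spindle axis at bench height; z up; x from the spindle towards cradle and scale. Base plate x -70 to +220, y +-75 mm, 12 mm thick. The lifting cradle with a finned engine barrel is at x 65 to 145 mm, its top always below 130 mm. A scale plate stands at x 205 mm, top 112 mm.
- bridge (a point): Centre of the top of the jack's blue bridge (50 mm in jack x, 140 mm in y, on two round posts), on the spindle axis, 120 mm above the bench. The upright spindle comes up through it. Turned clockwise seen from above it raises the cradle, 10 mm per full turn (1.592 mm per rad). Self-locking: it turns only when wound (about 0.23 N m, some 3 to 4 N at the crank's knob) and stays where it is left.
- spindle_pin (a point): On the spindle axis, 134 mm above the bench, at the mid-height of the cross pin; fixed to the jack, so its yaw says nothing of the pin's, which starts at any yaw and must be found by sight or feel. Pin 44 mm long, 8 x 8 mm thick. The spindle, a steel rod of 13 mm diameter, stands 50 mm above this point, the last 6 mm coned down to 6 mm.
- pointer (a point): Outer end, mid-thickness, of the yellow pointer (9 mm wide, 4 mm thick) on the lifting cradle; it passes beside the scale plate at jack x 210, y +34 mm and rises with the cradle.
- mark: Red set mark: a clip on the scale plate with a red tongue 4 mm thick at its mid-height towards the pointer. Origin at its mid-height: the pointer is level when both have the same height. Fixed on the jack, 7 to 18 mm above the pointer at the start.
- crank: Loose red crank, about 0.42 kg, standing on its hub (47 mm diameter). Origin on the hub axis at the hub's underside; z up; x along the arm to the knob. Arm 20 mm wide, its top 39 mm up. Fully home on the spindle, its origin is 11 mm below the pin's middle and 123 mm above the bench. The weight lies about 13 mm from the hub axis towards the knob.
- slot (a point): Roof of the slot under the crank's hub, on its axis, 15 mm above the crank's origin. The slot runs right across along the crank's y, 16 mm wide, 15 mm high, between two lugs at +-x. Above it a 16 x 16 mm bore goes right up through the boss. It takes the cross pin only with crank y along the pin (either way round, within 10 deg), else the lugs stand on the pin, 15 mm too high. About 10 deg of free turn each way.
- boss (a point): Middle of the square steel tube boss (bore 16 x 16 mm, open above) on top of the crank's hub, for lifting it from above: 28 x 28 mm, flats across the crank's x and y, from 39 to 80 mm above the crank's origin; this point is 62 mm above it, on the hub axis.
- knob_grip (a point): Middle of the grip of the crank's black knob, which spins freely on its upright pin: cylinder 22 mm in diameter, 42 to 94 mm above the crank's origin, its axis 70 mm from the hub axis along the crank's x. The point is 70 mm above the crank's origin; its yaw means nothing.
- screwdriver: Bystander: screwdriver with yellow handle, 200 mm, lying.
- spanner: Bystander: steel spanner, 180 mm, lying.
- spark_plug: Bystander: white spark plug standing, 22 mm wide, 52 mm tall.
- t_wrench: Bystander: steel T-handled socket wrench, 110 x 110 mm, lying; it does not fit the spindle.
- oil_bottle: Bystander: red oil bottle, 60 mm wide, 140 mm tall.
- fuel_cap: Bystander: orange fuel cap, 54 mm wide, 20 mm tall.
- piston: Bystander: aluminium piston, 42 mm wide, 42 mm tall, standing.
Not all that is in view belongs to the job. Several things look just like the crank: the one meant starts farthest from the robot's base.

How it is judged:
By the outcome, as a careful person would: the job done as asked, in the order asked, and still so for the second after the job is handed in, with the robot touching nothing.
It also fails if it takes over 72 s, if anything falls off the work surface, if the arm or the gripper's body presses on something with over 40 N, if the wrist force passes 120 N, or if a joint passes its speed limit or range.

## Working session

There is one attempt and no reset: what is moved stays moved. The work goes in short steps, Python scripts to look and compute and a shell command to move; the robot and the scene stay as the last step left them, time stands still between calls to the robot, and variables do not carry over. Pictures are saved under pics/ and viewed, about 8 in all and at most 12, crops included, and the job is handed in when it is done.

```bash
mkdir -p pics
python3 - <<'E'
from rig import *
import cv2,numpy as np
s=observe();print(s)
for n in("scene","top"):
    p,d=get_image(n);c=calibration(n);print(n,c)
    cv2.imwrite(f"pics/{n}0.png",p[:,:,::-1]);np.save(f"pics/{n}0.npy",d)
print(calibration("wrist"))
E
```

```text
{'t': 0.0, 'joint_pos': array([ 1.01191728e+00,  1.59064674e-01,  1.59827829e+00,  7.47657027e-06,
        1.38621467e+00, -2.10082789e-01]), 'joint_velocities': array([-0.00176405, -0.00191751,  0.00028527,  0.00018449,  0.00121023,
        0.00020662]), 'effort': array([ 9.58833298e-04, -3.96014822e+01, -3.31427228e+01, -2.14489614e-04,
        8.65863607e-03,  1.21516885e-05]), 'ee_pos': array([0.19614423, 0.53976598, 0.19058515]), 'eef_rot': array([-5.44987633e-01, -3.09320411e+00,  2.85623533e-03]), 'force': array([-0.47943238, -0.25772067,  0.37019817]), 'torque': array([0.01245183, 0.00202507, 0.05695198]), 'opening': 0.9972946700495157}
scene {'mtx': array([[526.69845393,   0.        , 279.52860726],
       [  0.        , 526.69845393, 204.33528081],
       [  0.        ,   0.        ,   1.        ]]), 'origin': array([1.46528967, 1.00317901, 1.12281507]), 'rotation': array([-0.9271916 , -2.35413802,  1.18995452])}
top {'mtx': array([[543.22088575,   0.        , 285.71862691],
       [  0.        , 543.22088575, 200.42629535],
       [  0.        ,   0.        ,   1.        ]]), 'origin': array([ 0.26269597, -0.01299216,  1.41541045]), 'rotation': array([-2.11831264,  2.15358053, -0.19185847])}
{'mtx': array([[309.88141225,   0.        , 280.80729955],
       [  0.        , 309.88141225, 212.39603082],
       [  0.        ,   0.        ,   1.        ]]), 'origin': array([0.12735985, 0.56508704, 0.37294955]), 'rotation': array([2.36668609, 1.66076813, 0.24271196])}
```

View pics/scene0.png

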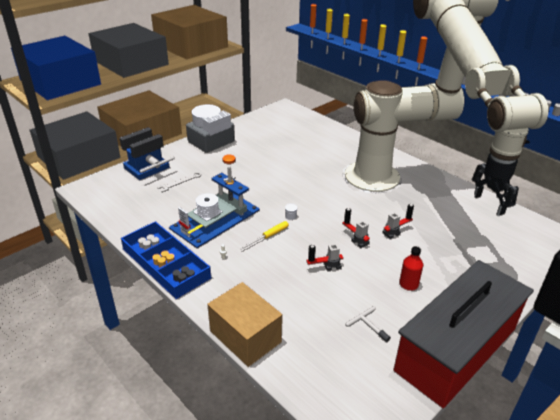

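View pics/top0.png

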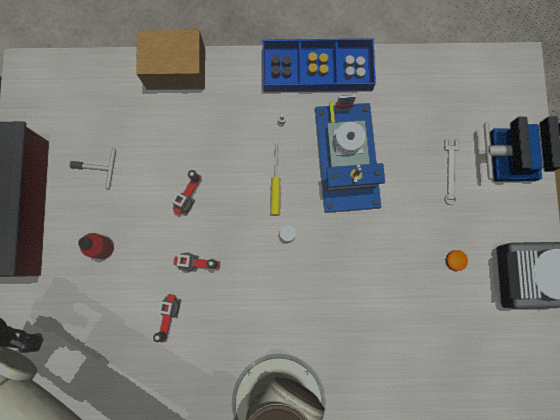

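The top view shows three crank lookalikes, with hubs at px (183,203), (183,262) and (169,310). The base is near (280,395), so (183,203) is the farthest; I'll check this by measurement and an enlarged crop. The jack bridge and spindle are at (355,173), the scale at (345,101), and its pointer at (333,112).

```bash
cat > h.py <<'E'
import numpy as np,cv2
from scipy.spatial.transform import Rotation as R
def ray(c,u,v):
    K=np.array(c["mtx"]);d=R.from_rotvec(c["rotation"]).as_matrix()@np.array([(u-K[0,2])/K[0,0],(v-K[1,2])/K[1,1],1.]);return np.array(c["origin"]),d
def onz(c,u,v,z):
    o,d=ray(c,u,v);return o+d*(z-o[2])/d[2]
def cloud(c,d):
    K=c["mtx"];v,u=np.mgrid[:d.shape[0],:d.shape[1]]
    P=np.dstack([(u-K[0,2])/K[0,0]*d,(v-K[1,2])/K[1,1]*d,d])
    return P@R.from_rotvec(c["rotation"]).as_matrix().T+c["origin"]
def proj(c,p):
    q=R.from_rotvec(c["rotation"]).as_matrix().T@(np.array(p)-c["origin"]);q=c["mtx"]@q;return q[:2]/q[2]
E
python3 - <<'E'
from rig import *
from h import *
c=calibration("top");p=cv2.imread("pics/top0.png");d=np.load("pics/top0.npy");P=cloud(c,d)
hsv=cv2.cvtColor(p,cv2.COLOR_BGR2HSV);H,S,V=cv2.split(hsv)
for name,(u0,v0,u1,v1) in dict(A=(165,160,212,222),B=(165,245,228,280),C=(145,285,190,345)).items():
    z=P[v0:v1,u0:u1,2];X=P[v0:v1,u0:u1]
    red=((H<8)|(H>172))[v0:v1,u0:u1]&(S[v0:v1,u0:u1]>120)&(V[v0:v1,u0:u1]>60)
    blk=(V[v0:v1,u0:u1]<60)&(z>.08)
    bos=(z>.07)&(z<.09)&~red&(V[v0:v1,u0:u1]>60)
    r=X[red];k=X[blk]
    print(name,"red mean",r.mean(0),"blk",k.mean(0) if len(k) else None,len(k),"boss",X[bos].mean(0),bos.sum(), "z max",z.max())
    print("  range from base",np.hypot(*r.mean(0)[:2]))
blue=(H>100)&(H<125)&(S>120)
w=np.zeros_like(blue);w[95:220,305:395]=1
b=blue&w&(P[...,2]>.1)&(P[...,2]<.135)
q=P[b];print("bridge",q.mean(0),cv2.minAreaRect((q[:,:2]*1000).astype(np.float32)))
b=blue&w&(P[...,2]<.03)
q=P[b];print("plate",q[:,2].mean(),cv2.minAreaRect((q[:,:2]*1000).astype(np.float32)))
t=w&(P[...,2]>.16);print("tip",P[t].mean(0) if t.any() else None,t.sum())
A=cv2.resize(p[155:225,160:225],None,fx=8,fy=8,interpolation=cv2.INTER_CUBIC)
B=cv2.resize(p[95:185,315:392],None,fx=6.2,fy=6.2,interpolation=cv2.INTER_CUBIC)
Hh=max(A.shape[0],B.shape[0]);o=np.zeros((600,800,3),np.uint8)
A=cv2.resize(A,(390,420));B=cv2.resize(B,(400,467));o[:420,:390]=A;o[:467,400:]=B
cv2.imwrite("pics/crop1.png",o)
E
```

```text
A red mean [0.5239279  0.22695966 0.0384354 ] blk [0.55761337 0.2036749  0.09164739] 28 boss [0.50320174 0.23881444 0.07948137] 111 z max 1.4154104535647278
  range from base 0.5709738423757795
B red mean [0.34421548 0.19974466 0.04827076] blk [0.33762336 0.15432562 0.09191686] 18 boss [0.34806462 0.22556972 0.07949904] 108 z max 1.4154104535647278
  range from base 0.39797264285160927
C red mean [0.21304954 0.27400463 0.03853205] blk [0.16897675 0.27908367 0.0906986 ] 32 boss [0.2330122  0.27039365 0.07910105] 117 z max 1.4154104535647278
  range from base 0.3470859319977155
bridge [ 0.54632318 -0.19564342  0.11945981] ((547.0967407226562, -196.17352294921875), (49.45534896850586, 139.1934814453125), 3.80976939201355)
plate 0.011485516741787641 ((622.1722412109375, -192.9688720703125), (289.5862731933594, 148.69232177734375), 3.4128754138946533)
tip [ 0.3856298  -0.09271008  0.87748664] 76
```

View pics/crop1.png

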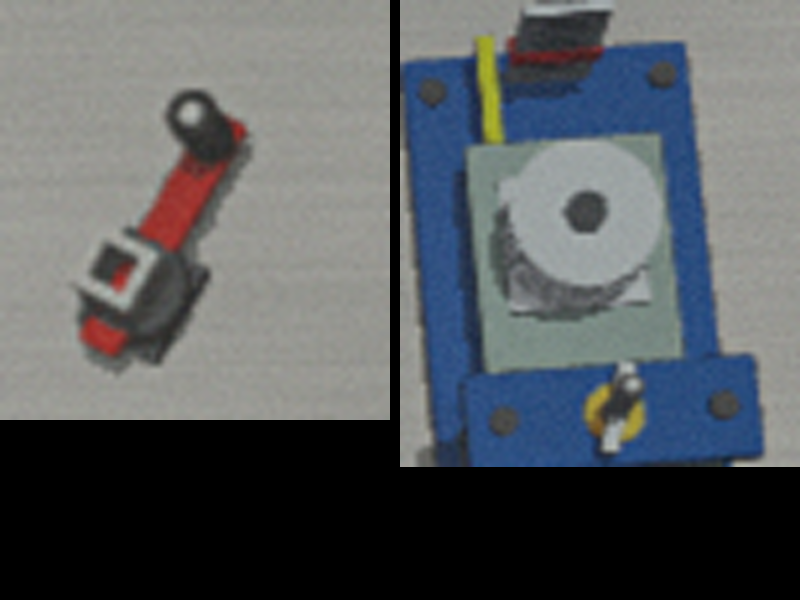

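The crop shows crank A with its square boss at top px (179,201) and its knob at (193,173), the farthest from the base at 0.57 m against 0.40 and 0.35 m. The pin on the bridge runs from about px (355.4,181.7) to (359.2,165.3). The plate (290x149 mm) and bridge (49x139 mm) match the given sizes.

Run:
```python
from rig import *
import rig
from h import *
print([x for x in dir(rig) if x[0]!='_'],getattr(rig,"tcp_to_grasp",None))
c=calibration("top");p=cv2.imread("pics/top0.png");d=np.load("pics/top0.npy");P=cloud(c,d)
X=P[160:222,165:212];z=X[...,2]
b=(z>.07)&(z<.09)&(cv2.cvtColor(p,cv2.COLOR_BGR2HSV)[160:222,165:212,2]>60)
n,l,st,ce=cv2.connectedComponentsWithStats(b.astype(np.uint8));i=1+st[1:,4].argmax()
print("boss",cv2.minAreaRect((X[l==i][:,:2]*1000).astype(np.float32)),st[i])
H,S,V=cv2.split(cv2.cvtColor(p,cv2.COLOR_BGR2HSV)[160:222,165:212])
r=X[((H<8)|(H>172))&(S>120)&(V>60)&(z>.03)&(z<.048)]
print("red arm",cv2.minAreaRect((r[:,:2]*1000).astype(np.float32)))
a=onz(c,355.4,181.7,.138);e=onz(c,359.2,165.3,.138);print("pin",a,e,np.linalg.norm(a-e),np.degrees(np.arctan2(*(e-a)[1::-1])))
print("tip",onz(c,358.9,168.6,.184))
s=observe();M=R.from_rotvec(s["eef_rot"]).as_matrix();print(M.round(4))
print("tool x yaw",np.degrees(np.arctan2(M[1,0],M[0,0])))
```

```text
['Unreachable', 'calibration', 'close_job', 'get_image', 'observe', 'tcp_to_grasp'] 0.0187
boss ((500.35888671875, 241.17169189453125), (28.955520629882812, 27.84968376159668), 59.96902847290039) [  6  32  16  16 105]
red arm ((522.7371826171875, 228.2610626220703), (20.017169952392578, 112.11067962646484), 60.801025390625)
pin [ 0.52588962 -0.19388009  0.138     ] [ 0.56616782 -0.2046415   0.138     ] 0.041691027537714045 -14.958709408905728
tip [ 0.54737686 -0.19672559  0.184     ]
[[-9.398e-01  3.418e-01 -9.000e-04]
 [ 3.418e-01  9.398e-01 -1.500e-03]
 [ 3.000e-04 -1.700e-03 -1.000e+00]]
tool x yaw 160.01577783059315
```

```bash
cat >> h.py <<'E'
def delta(s,pos,yaw):
    M=R.from_rotvec(s["eef_rot"]).as_matrix();y=np.radians(yaw)
    T=np.array([[np.cos(y),np.sin(y),0],[np.sin(y),-np.cos(y),0],[0,0,-1.]])
    print("at",s["ee_pos"].round(4),"yaw",np.degrees(np.arctan2(M[1,0],M[0,0])).round(2),"j6",s["joint_pos"][5].round(3),"t",s["t"])
    print("slide",(M.T@(np.array(pos)-s["ee_pos"])).round(4),"ang",R.from_matrix(M.T@T).as_rotvec().round(4))
E
python3 -m crank '{"slide":[[-0.04,-0.018,0.003],[-0.08,-0.036,0.006],[-0.12,-0.054,0.009],[-0.16,-0.072,0.012],[-0.2,-0.09,0.015]],"angular":[[0,0,-0.14],[0,0,-0.28],[0,0,-0.42],[0,0,-0.56],[0,0,-0.7]],"jaw":[0.3,0.3,0.3,0.3,0.3]}' 80
python3 -c "
from rig import *
from h import *
delta(observe(),[.5004,.2412,.16],240.3)"
```

```text
t: 0.6
ee_pos: [0.3525, 0.3879, 0.1763]
eef_rot: [0.544, -3.094, 0.0]
force: [0.8, -0.1, -0.9]
opening: 0.65
at [0.3525 0.3879 0.1763] yaw -160.04 j6 -1.317 t 0.6
slide [-0.0889 -0.1884  0.0162] ang [ 1.000e-04 -6.000e-04 -7.041e-01]
```

```bash
python3 -m crank '{"slide":[[-0.018,-0.038,0.003],[-0.036,-0.076,0.006],[-0.054,-0.114,0.009],[-0.072,-0.152,0.012],[-0.089,-0.188,0.016]],"angular":[[0,0,-0.14],[0,0,-0.28],[0,0,-0.42],[0,0,-0.56],[0,0,-0.704]],"jaw":[0.3,0.3,0.3,0.3,0.3]}' 
python3 -m crank '{"slide":[[0,0,0]],"angular":[[0,0,0]],"jaw":[0.3]}'
python3 - <<'E'
from rig import *
from h import *
s=observe();p,d=get_image("wrist");c=calibration("wrist");cv2.imwrite("pics/w1.png",p[:,:,::-1]);np.save("pics/w1.npy",d)
delta(s,[.5004,.2412,.16],240.3);print(s["force"],s["opening"])
P=cloud(c,d);z=P[...,2];hsv=cv2.cvtColor(p,cv2.COLOR_RGB2HSV)
near=np.hypot(P[...,0]-.5004,P[...,1]-.2412)<.05
b=near&(z>.074)&(z<.086)
n,l,st,ce=cv2.connectedComponentsWithStats(b.astype(np.uint8));i=1+st[1:,4].argmax()
print("boss",cv2.minAreaRect((P[l==i][:,:2]*1000).astype(np.float32)),st[i])
near=np.hypot(P[...,0]-.5004,P[...,1]-.2412)<.12
r=near&((hsv[...,0]<8)|(hsv[...,0]>172))&(hsv[...,1]>120)&(z>.03)&(z<.045)
print("arm",r.sum(),cv2.minAreaRect((P[r][:,:2]*1000).astype(np.float32)) if r.any() else None)
E
```

```text
t: 1.1
ee_pos: [0.4997, 0.2406, 0.1604]
eef_rot: [1.577, -2.717, -0.0]
force: [0.0, 1.0, -1.1]
opening: 0.652
t: 1.2
ee_pos: [0.5011, 0.2386, 0.1598]
eef_rot: [1.566, -2.722, 0.002]
force: [-0.6, 0.3, 0.3]
opening: 0.651
at [0.5011 0.2386 0.1598] yaw -120.17 j6 -2.387 t 1.2
slide [-0.0019  0.0019 -0.0002] ang [-0.0004 -0.0016 -0.0081]
[-0.57182278  0.34158714  0.31029038] 0.6507521743133273
boss ((499.514892578125, 243.0066680908203), (28.59406280517578, 27.991735458374023), 60.659690856933594) [266 192  33  33 765]
arm 1209 ((521.5045166015625, 230.1488800048828), (19.51546859741211, 113.94207000732422), 60.84562683105469)
```

View pics/w1.png

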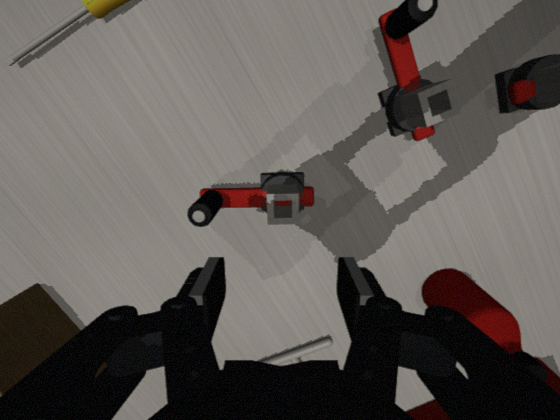

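The wrist view shows the boss at px (283,208) and the knob at (203,212), with the fingers straddling along the arm as planned. The boss is at about (0.500,0.242), within 2 mm between views, with yaw -29. I'll descend in two stages.

```bash
python3 -m crank '{"slide":[[-0.002,0.002,0.03],[-0.002,0.002,0.055],[-0.002,0.002,0.055]],"angular":[[0,0,-0.01],[0,0,-0.017],[0,0,-0.017]],"jaw":[0.3,0.3,0.3]}'
python3 - <<'E'
from rig import *
from h import *
delta(observe(),[.500,.242,.046],240.8)
E
```

```text
t: 1.55
ee_pos: [0.4938, 0.2452, 0.1018]
eef_rot: [1.589, -2.701, -0.004]
force: [-0.8, -0.0, 0.2]
opening: 0.65
at [0.4938 0.2452 0.1018] yaw -119.07 j6 -2.393 t 1.55
slide [-0.0006 -0.0073  0.0557] ang [ 0.0066 -0.0056  0.0023]
```

```bash
for i in 1 2 3; do python3 -m crank '{"slide":[[0,0,0]],"angular":[[0,0,0]],"jaw":[0.3]}' | grep ee_pos; done
python3 - <<'E'
from rig import *
from h import *
delta(observe(),[.500,.242,.046],240.8)
E
```

```text
ee_pos: [0.4972, 0.2457, 0.1059]
ee_pos: [0.4989, 0.2458, 0.1076]
ee_pos: [0.4991, 0.2455, 0.1076]
at [0.4991 0.2455 0.1076] yaw -119.07 j6 -2.394 t 1.85
slide [ 0.0028 -0.0023  0.0616] ang [-0.0022  0.0021  0.0023]
```

```bash
python3 -m crank '{"slide":[[0.003,-0.002,0.02],[0.003,-0.002,0.035],[0.003,-0.002,0.048],[0.003,-0.002,0.056],[0.003,-0.002,0.06]],"angular":[[0,0,0],[0,0,0],[0,0,0],[0,0,0],[0,0,0]],"jaw":[0.3,0.3,0.3,0.3,0.3]}' 
python3 -m crank '{"slide":[[0,0,0],[0,0,0],[0,0,0]],"angular":[[0,0,0],[0,0,0],[0,0,0]],"jaw":[0.3,0.3,0.3]}'
python3 - <<'E'
from rig import *
from h import *
delta(observe(),[.500,.242,.046],240.8)
E
```

```text
t: 2.35
ee_pos: [0.4978, 0.2413, 0.0447]
eef_rot: [1.592, -2.707, -0.001]
force: [-0.2, 0.2, -0.2]
opening: 0.65
t: 2.65
ee_pos: [0.499, 0.2415, 0.0465]
eef_rot: [-1.592, 2.707, -0.001]
force: [-0.5, 0.0, 0.9]
opening: 0.651
at [0.499  0.2415 0.0465] yaw -119.07 j6 -2.402 t 2.65
slide [-0.0009 -0.0006  0.0005] ang [-0.001   0.001   0.0023]
```

Well placed. Close and lift.

```bash
python3 -m crank '{"slide":[[0,0,0],[0,0,0],[0,0,0],[0,0,0],[0,0,0]],"angular":[[0,0,0],[0,0,0],[0,0,0],[0,0,0],[0,0,0]],"jaw":[-1,-1,-1,-1,-1]}' 80
python3 -m crank '{"slide":[[0,0,-0.01],[0,0,-0.03],[0,0,-0.06],[0,0,-0.1],[0,0,-0.13]],"angular":[[0,0,0],[0,0,0],[0,0,0],[0,0,0],[0,0,0]],"jaw":[-1,-1,-1,-1,-1]}' 
python3 -m crank '{"slide":[[0,0,-0.05],[0,0,-0.08],[0,0,-0.08],[0,0,-0.08],[0,0,-0.08]],"angular":[[0,0,0],[0,0,0],[0,0,0],[0,0,0],[0,0,0]],"jaw":[-1,-1,-1,-1,-1]}'
python3 - <<'E'
from rig import *
from h import *
delta(observe(),[.5473,-.1967,.25],165)
E
```

```text
t: 3.15
ee_pos: [0.4984, 0.2413, 0.0458]
eef_rot: [-1.593, 2.708, 0.0]
force: [0.5, 0.7, -0.0]
opening: 0.003
t: 3.65
ee_pos: [0.4991, 0.2415, 0.1791]
eef_rot: [-1.592, 2.705, -0.001]
force: [0.8, -0.2, 0.1]
opening: -0.001
t: 4.15
ee_pos: [0.4975, 0.2411, 0.2543]
eef_rot: [1.591, -2.706, -0.001]
force: [-0.2, 0.1, 0.0]
opening: 0.005
at [0.4975 0.2411 0.2543] yaw -119.07 j6 -2.402 t 4.15
slide [ 0.3584 -0.2563  0.0044] ang [ 5.0000e-04 -3.0000e-03  1.3252e+00]
```

The fingers closed to 0, so the grasp missed. I need to look.

Run:
```python
from rig import *
from h import *
s=observe();p,d=get_image("wrist");c=calibration("wrist");P=cloud(c,d);z=P[...,2]
q,dt=get_image("top");ct=calibration("top");Pt=cloud(ct,dt)
def boss(P,n):
    near=np.hypot(P[...,0]-.5,P[...,1]-.242)<.05
    b=near&(P[...,2]>.074)&(P[...,2]<.086)
    k,l,st,ce=cv2.connectedComponentsWithStats(b.astype(np.uint8))
    if k>1:
        i=1+st[1:,4].argmax();print(n,cv2.minAreaRect((P[l==i][:,:2]*1000).astype(np.float32)),st[i],P[l==i].mean(0))
boss(P,"wrist");boss(Pt,"top")
print(s["ee_pos"],s["opening"])
o=np.zeros((420,800,3),np.uint8);o[:,:560]=p[:,:,::-1];o[:240,560:]=cv2.resize(q[150:230,150:230,::-1],(240,240));cv2.imwrite("pics/w2.png",o)
for z0 in(.0465,.1): print(proj(c,[s["ee_pos"][0],s["ee_pos"][1],z0]), proj(ct,[s["ee_pos"][0],s["ee_pos"][1],.2543]))
```

```text
wrist ((501.3372497558594, 240.79110717773438), (28.607807159423828, 27.275434494018555), 61.27976608276367) [266 174  24  25 426] [0.50113224 0.24063026 0.07923713]
top ((500.850341796875, 241.3433837890625), (29.692790985107422, 27.49115753173828), 62.823062896728516) [171 192  16  15  90] [0.50042549 0.24092553 0.07968455]
[0.49746123 0.24109761 0.2542821 ] 0.0051611205110481655
[280.398183   179.83657242] [163.34706801 186.661677  ]
[280.44249311 188.80192375] [163.34706801 186.661677  ]
```

View pics/w2.png

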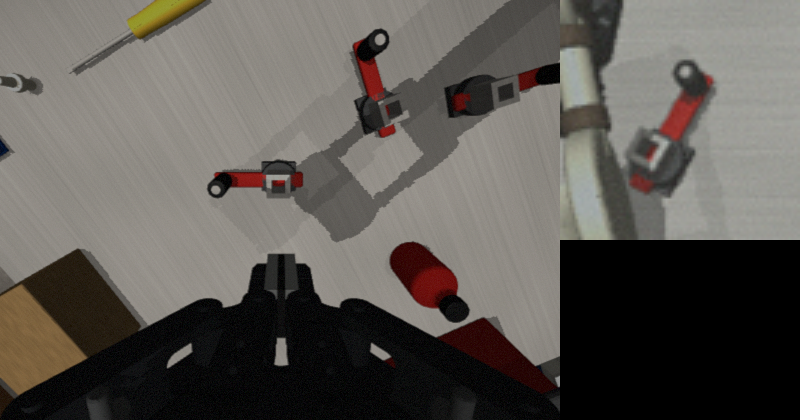

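The wrist view shows the crank undisturbed at (280,180) and the shut finger tips at (281,258). I'll check where the fingertips really are according to the depth.

Run:
```python
from rig import *
from h import *
s=observe();p,d=get_image("wrist");c=calibration("wrist");P=cloud(c,d)
print(s["ee_pos"],s["eef_rot"],"cam",c["origin"],c["rotation"])
print("proj tcp",proj(c,s["ee_pos"]))
for v in(256,260,266,275,285): print(v,d[v,274],d[v,290],P[v,274].round(4),P[v,290].round(4))
q,dt=get_image("top");ct=calibration("top");Pt=cloud(ct,dt);print("top proj tcp",proj(ct,s["ee_pos"]))
m=(Pt[...,2]>.2)&(Pt[...,2]<.4)&(abs(Pt[...,0]-.5)<.25)&(abs(Pt[...,1]-.24)<.25);print("top pts near gripper",m.sum(),Pt[m].mean(0) if m.any() else 0)
q2,ds=get_image("scene");cs=calibration("scene");print("scene proj tcp",proj(cs,s["ee_pos"]))
o=np.zeros((420,800,3),np.uint8);o[:,:560]=q2[:,:,::-1];o[:240,560:]=cv2.resize(q[120:240,120:240,::-1],(240,240));cv2.imwrite("pics/s3.png",o)
```

```text
[0.49737241 0.24110521 0.25393761] [ 1.59121094e+00 -2.70499788e+00 -1.56909253e-03] cam [0.4623993  0.17692329 0.43647207] [0.7612235  2.94370751 0.43143518]
proj tcp [281.04272445 240.4600278 ]
256 0.14787789 0.14758447 [0.4952 0.23   0.3007] [0.4885 0.2336 0.301 ]
260 0.1444859 0.14371541 [0.4953 0.2303 0.3044] [0.4886 0.2336 0.3051]
266 0.13700803 0.1393125 [0.4948 0.2298 0.312 ] [0.4891 0.2342 0.3099]
275 0.12976883 0.12958422 [0.4949 0.2301 0.3196] [0.489  0.2333 0.3198]
285 0.120735236 0.122043386 [0.4944 0.2297 0.3289] [0.4893 0.2333 0.3277]
top proj tcp [163.37851214 186.73425237]
top pts near gripper 408 [0.4889209  0.23968483 0.37462243]
scene proj tcp [339.82479381 199.19968424]
```

View pics/s3.png

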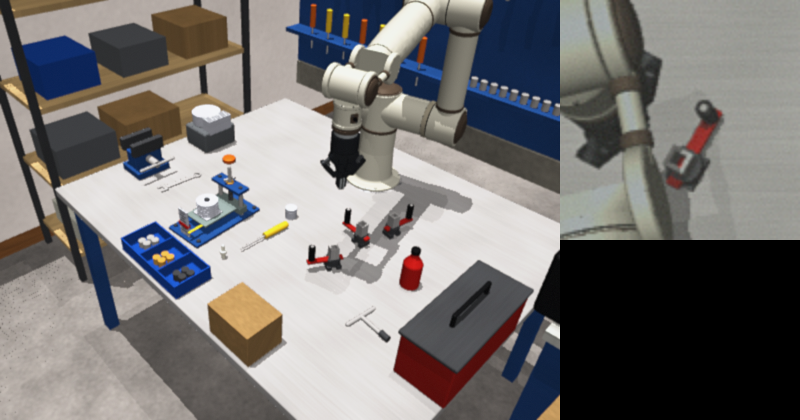

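Depth and the scene view agree. The real fingertips are at z≈0.298 while the reported TCP is at 0.254, so the tips are about 44 mm short of the reported TCP, and the grasp closed above the boss. I'll correct for that and regrasp.

```bash
python3 -m crank '{"slide":[[0,0,0.02],[-0.001,-0.001,0.06],[-0.002,-0.002,0.1],[-0.002,-0.003,0.14],[-0.002,-0.003,0.17]],"angular":[[0,0,0],[0,0,0],[0,0,0],[0,0,0],[0,0,0]],"jaw":[0.3,0.3,0.3,0.3,0.3]}' 80
python3 -m crank '{"slide":[[0,0,0.01],[0,0,0.01],[0,0,0.01],[0,0,0.01]],"angular":[[0,0,0],[0,0,0],[0,0,0],[0,0,0]],"jaw":[0.3,0.3,0.3,0.3]}'
python3 - <<'E'
from rig import *
from h import *
s=observe();delta(s,[.5008,.2412,.0025],240.9);print(s["opening"],s["force"])
p,d=get_image("wrist");c=calibration("wrist");P=cloud(c,d);cv2.imwrite("pics/w4.png",p[:,:,::-1])
b=(np.hypot(P[...,0]-.5,P[...,1]-.242)<.04)&(P[...,2]>.074)&(P[...,2]<.086)
k,l,st,ce=cv2.connectedComponentsWithStats(b.astype(np.uint8));i=1+st[1:,4].argmax()
print(cv2.minAreaRect((P[l==i][:,:2]*1000).astype(np.float32)),st[i],P[l==i].mean(0))
E
```

```text
t: 4.9
ee_pos: [0.5003, 0.2412, 0.0826]
eef_rot: [1.591, -2.705, -0.002]
force: [0.8, 0.9, -0.3]
opening: 0.652
t: 5.3
ee_pos: [0.5038, 0.2421, 0.0782]
eef_rot: [-1.591, 2.704, -0.002]
force: [-0.5, 0.4, -0.1]
opening: 0.649
at [0.5038 0.2421 0.0782] yaw -119.06 j6 -2.403 t 5.3
slide [0.0025 0.0024 0.0756] ang [-0.0031  0.0028  0.0006]
0.6492098508123347 [-0.47670945  0.35205501 -0.11041735]
((500.7688903808594, 240.71575927734375), (28.312671661376953, 27.970191955566406), 61.40264129638672) [ 261  214   46   45 1473] [0.50030492 0.23990227 0.07936823]
```

View pics/w4.png

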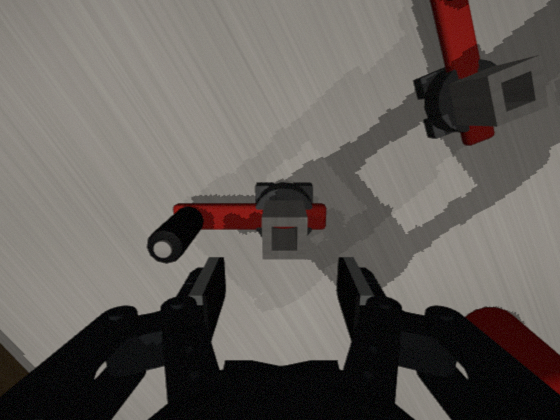

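The wrist view shows the boss at (284,237), between the fingers at 218 and 343, with the knob at (165,245) outside the left finger. I'll descend and grip.

```bash
python3 -m crank '{"slide":[[0.0025,0.0024,0.02],[0.0025,0.0024,0.04],[0.0025,0.0024,0.055],[0.0025,0.0024,0.066],[0.0025,0.0024,0.074]],"angular":[[0,0,0],[0,0,0],[0,0,0],[0,0,0],[0,0,0]],"jaw":[0.3,0.3,0.3,0.3,0.3]}' 
python3 -m crank '{"slide":[[0,0,0],[0,0,0],[0,0,0]],"angular":[[0,0,0],[0,0,0],[0,0,0]],"jaw":[0.3,0.3,0.3]}' 
python3 -m crank '{"slide":[[0,0,0],[0,0,0],[0,0,0],[0,0,0],[0,0,0]],"angular":[[0,0,0],[0,0,0],[0,0,0],[0,0,0],[0,0,0]],"jaw":[-1,-1,-1,-1,-1]}' 80
```

```text
t: 5.85
ee_pos: [0.4989, 0.2407, 0.0014]
eef_rot: [-1.593, 2.708, -0.0]
force: [-0.2, 0.5, 0.1]
opening: 0.649
t: 6.15
ee_pos: [0.4995, 0.2409, 0.0026]
eef_rot: [-1.592, 2.706, -0.001]
force: [-0.8, -0.3, -0.2]
opening: 0.65
t: 6.65
ee_pos: [0.4994, 0.2407, 0.0025]
eef_rot: [-1.592, 2.707, -0.001]
force: [0.3, -0.4, 5.1]
opening: 0.324
```

Gripped at 27.5 mm, against 28 expected. Lift and carry.

```bash
python3 -m crank '{"slide":[[0,0,-0.01],[0,0,-0.03],[0,0,-0.06],[0,0,-0.1],[0,0,-0.14]],"angular":[[0,0,0],[0,0,0],[0,0,0],[0,0,0],[0,0,0]],"jaw":[-1,-1,-1,-1,-1]}' 
python3 -m crank '{"slide":[[0,0,-0.04],[0,0,-0.07],[0,0,-0.085],[0,0,-0.085],[0,0,-0.085]],"angular":[[0,0,0],[0,0,0],[0,0,0],[0,0,0],[0,0,0]],"jaw":[-1,-1,-1,-1,-1]}'
python3 - <<'E'
from rig import *
from h import *
delta(observe(),[.5473,-.1967,.225],165)
E
```

```text
t: 7.15
ee_pos: [0.4967, 0.2402, 0.1416]
eef_rot: [1.591, -2.704, -0.002]
force: [0.6, -0.3, -3.8]
opening: 0.319
t: 7.65
ee_pos: [0.4974, 0.2403, 0.2245]
eef_rot: [1.591, -2.705, -0.002]
force: [-0.6, 0.1, -5.3]
opening: 0.319
at [0.4974 0.2403 0.2245] yaw -119.07 j6 -2.403 t 7.65
slide [ 3.577e-01 -2.559e-01 -3.000e-04] ang [ 7.0000e-04 -4.1000e-03  1.3253e+00]
```

```bash
python3 -m crank '{"slide":[[0.03,-0.02,0],[0.065,-0.045,0],[0.1,-0.07,0],[0.14,-0.1,0],[0.179,-0.128,0]],"angular":[[0,0,0.13],[0,0,0.26],[0,0,0.39],[0,0,0.52],[0,0,0.66]],"jaw":[-1,-1,-1,-1,-1]}' 
python3 -m crank '{"slide":[[0,0,0],[0,0,0],[0,0,0]],"angular":[[0,0,0],[0,0,0],[0,0,0]],"jaw":[-1,-1,-1]}'
python3 - <<'E'
from rig import *
from h import *
delta(observe(),[.5473,-.1967,.225],165)
E
```

```text
t: 8.15
ee_pos: [0.5219, 0.0205, 0.2236]
eef_rot: [0.621, -3.075, -0.003]
force: [1.5, -0.4, -4.0]
opening: 0.316
t: 8.45
ee_pos: [0.5225, 0.0229, 0.2249]
eef_rot: [0.631, -3.074, -0.003]
force: [-0.3, -0.5, -4.0]
opening: 0.32
at [0.5225 0.0229 0.2249] yaw -156.81 j6 -2.163 t 8.45
slide [ 0.0637 -0.2117 -0.0005] ang [ 0.0015 -0.0034  0.6666]
```

```bash
python3 -m crank '{"slide":[[0.012,-0.042,0],[0.025,-0.085,0],[0.038,-0.128,0],[0.051,-0.17,0],[0.064,-0.212,0]],"angular":[[0,0,0.13],[0,0,0.26],[0,0,0.39],[0,0,0.53],[0,0,0.667]],"jaw":[-1,-1,-1,-1,-1]}' 
python3 -m crank '{"slide":[[0,0,0],[0,0,0],[0,0,0],[0,0,0]],"angular":[[0,0,0],[0,0,0],[0,0,0],[0,0,0]],"jaw":[-1,-1,-1,-1]}'
python3 - <<'E'
from rig import *
from h import *
s=observe();delta(s,[.5473,-.1967,.225],165);delta(s,[.5473,-.1967,.19],165)
p,d=get_image("wrist");c=calibration("wrist");print(proj(c,[.5473,-.1967,.184]),proj(c,[.5473,-.1967,.134]))
q,dq=get_image("scene");cs=calibration("scene")
o=np.zeros((420,800,3),np.uint8);o[:,:560]=p[:,:,::-1]
o[:,560:]=cv2.resize(q[120:260,180:260,::-1],(240,420),interpolation=cv2.INTER_CUBIC);cv2.imwrite("pics/w5.png",o)
cv2.imwrite("pics/w5full.png",p[:,:,::-1]);np.save("pics/w5.npy",d);cv2.imwrite("pics/s5.png",q[:,:,::-1])
P=cloud(c,d)
# pin / spindle points seen by wrist
m=(np.hypot(P[...,0]-.547,P[...,1]+.197)<.03)&(P[...,2]>.128)&(P[...,2]<.145);print(m.sum(),cv2.minAreaRect((P[m][:,:2]*1000).astype(np.float32)) if m.sum()>5 else 0)
E
```

```text
t: 8.95
ee_pos: [0.5481, -0.1979, 0.2259]
eef_rot: [-0.417, -3.113, -0.001]
force: [0.4, -0.7, -4.3]
opening: 0.318
t: 9.35
ee_pos: [0.5481, -0.1963, 0.2266]
eef_rot: [-0.408, -3.115, -0.001]
force: [0.4, 0.1, -4.3]
opening: 0.322
at [ 0.5481 -0.1963  0.2266] yaw 165.07 j6 -1.862 t 9.35
slide [ 0.0007 -0.0006  0.0016] ang [ 0.0004 -0.0005  0.0013]
at [ 0.5481 -0.1963  0.2266] yaw 165.07 j6 -1.862 t 9.35
slide [ 0.0006 -0.0006  0.0366] ang [ 0.0004 -0.0005  0.0013]
[280.30414002 218.45274663] [280.37662048 201.70145908]
206 ((537.7507934570312, -195.60768127441406), (12.877514839172363, 22.07387924194336), 76.12226104736328)
```

View pics/w5.png

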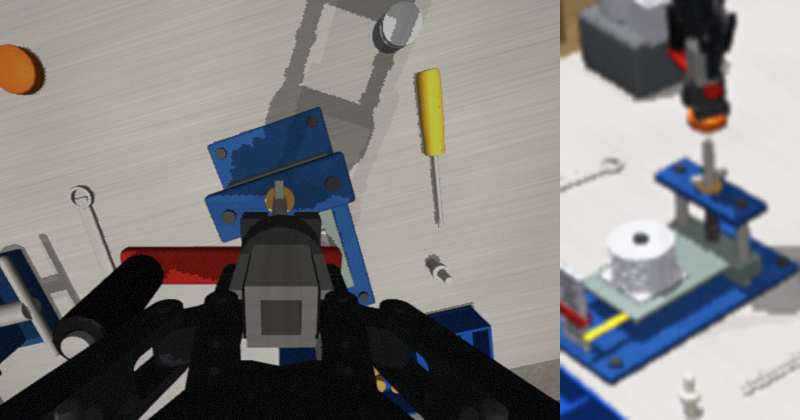

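The wrist view shows the held crank with its boss top at (280,318), directly over the spindle. The pin runs vertically in the picture at (280,193–212), which is along tool x and so the slot direction. The scene crop shows the hub above the spindle tip. The pin half seen here gives yaw -14, which agrees with -15. Lower gently, watching the force.

```bash
python3 -m crank '{"slide":[[0.0005,-0.0005,0.01],[0.0005,-0.0005,0.02],[0.0005,-0.0005,0.03],[0.0005,-0.0005,0.036],[0.0005,-0.0005,0.036]],"angular":[[0,0,0],[0,0,0],[0,0,0],[0,0,0],[0,0,0]],"jaw":[-1,-1,-1,-1,-1]}' 
python3 -m crank '{"slide":[[0,0,0.004],[0,0,0.008],[0,0,0.012],[0,0,0.016],[0,0,0.02]],"angular":[[0,0,0],[0,0,0],[0,0,0],[0,0,0],[0,0,0]],"jaw":[-1,-1,-1,-1,-1]}' 
python3 -m crank '{"slide":[[0,0,0],[0,0,0]],"angular":[[0,0,0],[0,0,0]],"jaw":[-1,-1]}' 
python3 -c "
from rig import *
from h import *
s=observe();delta(s,[.5473,-.1967,.1255],165);print(s['force'],s['torque'])"
```

```text
t: 9.95
ee_pos: [0.5464, -0.1979, 0.1888]
eef_rot: [-0.412, -3.111, -0.002]
force: [0.4, -0.4, -4.6]
opening: 0.317
t: 10.45
ee_pos: [0.5473, -0.1985, 0.1705]
eef_rot: [-0.413, -3.114, 0.0]
force: [-0.3, 0.1, -4.9]
opening: 0.322
t: 10.65
ee_pos: [0.5473, -0.1985, 0.1707]
eef_rot: [-0.413, -3.114, -0.0]
force: [0.3, 0.2, -4.5]
opening: 0.32
at [ 0.5473 -0.1985  0.1707] yaw 164.9 j6 -1.863 t 10.65
slide [0.0005 0.0017 0.0452] ang [ 0.     -0.0001 -0.0017]
[ 0.34828817  0.24485091 -4.53007056] [ 0.05186462 -0.00898923 -0.01986474]
```

```bash
python3 -m crank '{"slide":[[0.0005,0.0016,0.004],[0.0005,0.0016,0.008],[0.0005,0.0016,0.012],[0.0005,0.0016,0.016],[0.0005,0.0016,0.02]],"angular":[[0,0,0],[0,0,0],[0,0,0],[0,0,0],[0,0,0]],"jaw":[-1,-1,-1,-1,-1]}' 
python3 -m crank '{"slide":[[0,0,0.003],[0,0,0.006],[0,0,0.009],[0,0,0.009]],"angular":[[0,0,0],[0,0,0],[0,0,0],[0,0,0]],"jaw":[-1,-1,-1,-1]}' 
python3 -c "
from rig import *
from h import *
s=observe();delta(s,[.5473,-.1967,.1255],165);print(s['force'],s['torque'])"
```

```text
t: 11.15
ee_pos: [0.5472, -0.1968, 0.1503]
eef_rot: [-0.413, -3.114, -0.0]
force: [-0.6, -0.9, -3.3]
opening: 0.319
t: 11.55
ee_pos: [0.547, -0.1966, 0.1412]
eef_rot: [-0.413, -3.114, -0.001]
force: [0.4, 1.0, -4.3]
opening: 0.32
at [ 0.547  -0.1966  0.1412] yaw 164.9 j6 -1.86 t 11.55
slide [-0.0003  0.      0.0157] ang [ 0.0003 -0.0009 -0.0018]
[ 0.38533703  0.95533711 -4.30398737] [ 0.03317622 -0.04646079  0.03916482]
```

```bash
python3 -m crank '{"slide":[[0,0,0.002],[0,0,0.004],[0,0,0.006],[0,0,0.007],[0,0,0.007]],"angular":[[0,0,0],[0,0,0],[0,0,0],[0,0,0],[0,0,0]],"jaw":[-1,-1,-1,-1,-1]}' 
python3 -c "
from rig import *
from h import *
s=observe();delta(s,[.5473,-.1967,.1255],165);print(s['force'],s['torque'])"
```

```text
t: 12.05
ee_pos: [0.5471, -0.1967, 0.1345]
eef_rot: [-0.413, -3.114, -0.0]
force: [0.3, 0.2, -5.3]
opening: 0.318
at [ 0.5471 -0.1967  0.1345] yaw 164.9 j6 -1.86 t 12.05
slide [-0.0002  0.      0.009 ] ang [ 0.0001 -0.0004 -0.0017]
[ 0.2560957   0.19946712 -5.3049124 ] [ 0.07201953 -0.05022975 -0.03695411]
```

It has dropped past the pin top with no contact. Continue to home.

```bash
python3 -m crank '{"slide":[[0,0,0.002],[0,0,0.004],[0,0,0.006],[0,0,0.007],[0,0,0.007]],"angular":[[0,0,0],[0,0,0],[0,0,0],[0,0,0],[0,0,0]],"jaw":[-1,-1,-1,-1,-1]}' 
python3 -m crank '{"slide":[[0,0,0.001],[0,0,0.001]],"angular":[[0,0,0],[0,0,0]],"jaw":[-1,-1]}' 
python3 -m crank '{"slide":[[0,0,0.001],[0,0,0.001]],"angular":[[0,0,0],[0,0,0]],"jaw":[-1,-1]}'
python3 - <<'E'
from rig import *
from h import *
s=observe();delta(s,[.5473,-.1967,.1255],165);print(s['force'],s['torque'])
q,dq=get_image("scene");cs=calibration("scene");cv2.imwrite("pics/s6.png",q[:,:,::-1]);np.save("pics/s6.npy",dq)
o=np.array([.5473,-.1967,0]);a=np.radians(3.5);x=np.array([np.cos(a),np.sin(a),0]);y=np.array([-np.sin(a),np.cos(a),0])
for z in(.03,.06,.09):print(z,proj(cs,o+.21*x+.034*y+[0,0,z]))
E
```

```text
t: 12.55
ee_pos: [0.5471, -0.1967, 0.1275]
eef_rot: [-0.413, -3.114, -0.0]
force: [0.2, 0.1, -5.4]
opening: 0.32
t: 12.75
ee_pos: [0.5473, -0.1968, 0.1267]
eef_rot: [-0.413, -3.114, -0.0]
force: [0.1, -0.6, -4.8]
opening: 0.321
t: 12.95
ee_pos: [0.5472, -0.1968, 0.1257]
eef_rot: [-0.413, -3.114, -0.0]
force: [0.3, -0.4, -4.7]
opening: 0.322
at [ 0.5472 -0.1968  0.1257] yaw 164.9 j6 -1.86 t 12.95
slide [-0.0001  0.0001  0.0002] ang [ 0.     -0.0002 -0.0018]
[ 0.29209433 -0.39816123 -4.74779556] [0.07722386 0.04780051 0.05396206]
0.03 [191.42665314 234.63454668]
0.06 [190.61349808 227.42444378]
0.09 [189.7832113 220.0624369]
```

Crank origin is at about 0.123 m, so it is home with no contact force. Now look at the pointer and mark.

Run:
```python
from h import *
p=cv2.imread("pics/s6.png")
c=cv2.resize(p[200:250,165:225],(720,600),interpolation=cv2.INTER_CUBIC);cv2.imwrite("pics/c6.png",c)
```

View pics/c6.png

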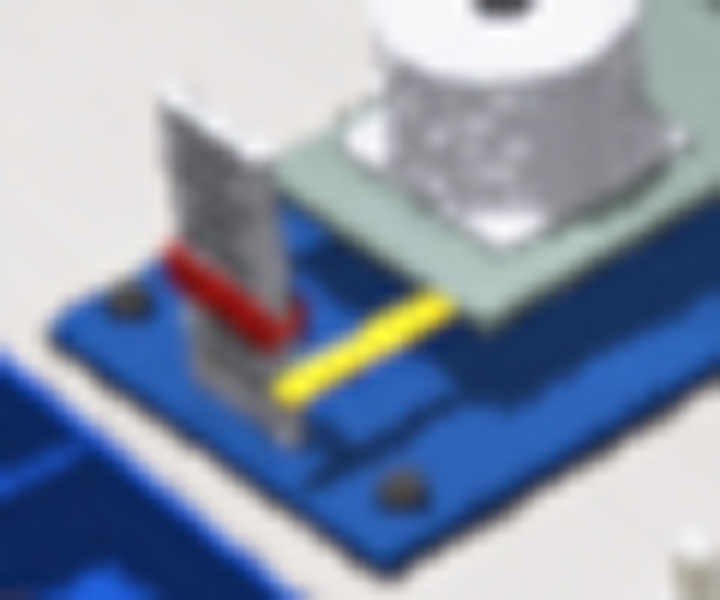

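In the crop, the pointer's tip is at scene px (188.8,232.5) and the red clip and tongue at (188–190,226–228). The pointer is several mm below the mark. I'll get heights from depth.

```bash
cat > lev.py <<'E'
from rig import *
from h import *
import sys
O=np.array([.5473,-.1967,0]);a=np.radians(3.5);X=np.array([np.cos(a),np.sin(a),0]);Y=np.array([-np.sin(a),np.cos(a),0])
def lev(n,p,d,c,full=False):
    P=cloud(c,d);Q=P-O;J=np.dstack([Q@X,Q@Y,P[...,2]])*1000
    H,S,V=cv2.split(cv2.cvtColor(p,cv2.COLOR_BGR2HSV))
    box=(J[...,0]>140)&(J[...,0]<230)&(abs(J[...,1])<60)&(J[...,2]>14)&(J[...,2]<115)
    ye=box&(H>20)&(H<38)&(S>150);re=box&((H<8)|(H>172))&(S>130)
    for k,m in(("yel",ye),("red",re)):
        j=J[m]
        if len(j):
            print(n,k,len(j),"min",j.min(0).round(1),"max",j.max(0).round(1),"med",np.median(j,0).round(2))
            if full:
                v,u=np.nonzero(m);o=np.argsort(j[:,1])[::-1][:full]
                for i in o: print("   ",u[i],v[i],j[i].round(1),p[v[i],u[i]])
    return J
E
python3 - <<'E'
from lev import *
lev("top0",cv2.imread("pics/top0.png"),np.load("pics/top0.npy"),calibration("top"),25)
lev("scene0",cv2.imread("pics/scene0.png"),np.load("pics/scene0.npy"),calibration("scene"),14)
E
```

```text
top0 yel 58 min [162.6  29.7  36. ] max [216.3  37.9  49.6] med [189.98  33.61  44.4 ]
    330 110 [192.9  37.9  49.4] [ 47 134 134]
    330 109 [197.3  37.1  44.6] [ 55 150 143]
    331 120 [167.7  36.9  42.2] [ 48 132 130]
    331 117 [174.1  36.9  47.8] [ 50 152 144]
    330 108 [200.1  36.8  44.5] [ 53 154 145]
    331 119 [170.2  36.8  43. ] [ 58 154 148]
    331 118 [172.6  36.7  44. ] [ 55 154 148]
    330 107 [203.2  36.4  43.2] [ 54 154 147]
    330 104 [209.5  36.3  48.9] [ 51 148 144]
    331 116 [178.3  36.1  43.4] [ 52 154 143]
    330 103 [212.5  36.   48.4] [ 52 156 152]
    330 106 [206.5  36.   41.8] [ 52 145 136]
    331 115 [180.9  35.9  43.9] [ 54 157 151]
    330 105 [208.9  35.8  42.8] [ 59 153 149]
    331 113 [185.2  35.8  47.3] [ 47 155 148]
    331 114 [183.3  35.8  44.9] [ 51 156 150]
    331 112 [187.8  35.6  47.8] [ 44 154 150]
    330 102 [216.3  35.4  45.3] [ 56 155 147]
    331 111 [191.4  35.   45.2] [ 50 162 154]
    332 121 [164.1  34.8  44.4] [ 49 159 153]
    332 119 [168.3  34.8  48.3] [ 50 172 165]
    331 110 [194.   34.8  45.4] [ 49 169 160]
 
[... 2027 characters left out ...]
5  45.6] max [217.2  20.9  63.6] med [213.79   3.02  57.11]
    187 227 [214.6  20.9  57.1] [ 27  28 133]
    187 228 [214.7  20.5  52.8] [ 36  36 115]
    188 227 [209.9  19.6  53.7] [ 51  49 144]
    189 227 [205.9  19.5  51.4] [ 64  50 111]
    187 226 [212.3  18.3  58.5] [ 60  59 133]
    189 226 [204.   17.4  53.2] [ 59  51 112]
    186 226 [213.6  14.6  57.2] [ 31  32 136]
    185 226 [215.9  12.4  57.3] [ 17  19 132]
    186 227 [212.4  12.2  51.1] [ 15  18 125]
    186 228 [212.8  12.1  47. ] [ 34  33 101]
    186 225 [210.5  10.7  57.4] [ 70  68 144]
    185 225 [213.1   8.9  57.9] [ 33  34 140]
    184 226 [215.4   6.1  53.5] [ 22  22 110]
    184 227 [215.1   4.8  48.5] [45 43 89]
```

Depth puts the pointer's mid-height near 42.5 mm and the mark near 54–56 mm (±2 mm), so about 12 mm to wind, or roughly 1.2 turns. I'll wind clockwise (+z in tool axes), watching forces.

```bash
for i in 1 2; do python3 -m crank '{"slide":[[0,0,0],[0,0,0],[0,0,0],[0,0,0],[0,0,0]],"angular":[[0,0,0.14],[0,0,0.28],[0,0,0.42],[0,0,0.56],[0,0,0.7]],"jaw":[-1,-1,-1,-1,-1]}' 100; done
python3 -c "
from rig import *
from h import *
s=observe();delta(s,[.5473,-.1967,.1255],165);print(s['force'],s['torque'])"
```

```text
t: 13.5
ee_pos: [0.5477, -0.1966, 0.1258]
eef_rot: [1.462, 2.779, 0.001]
force: [1.5, 1.1, -6.1]
opening: 0.316
t: 14.0
ee_pos: [0.5485, -0.1966, 0.1259]
eef_rot: [2.326, 2.109, 0.003]
force: [5.2, 1.1, -6.7]
opening: 0.314
at [ 0.5485 -0.1966  0.1259] yaw 84.39 j6 -0.455 t 14.0
slide [-0.0003 -0.0012  0.0004] ang [ 0.0026  0.0018 -1.407 ]
[ 5.16686894  1.12159188 -6.74179906] [ 0.15214843 -0.91324556  0.20694801]
```

```bash
python3 -m crank '{"slide":[[0,0.001,0],[0,0.0015,0],[0,0.0015,0]],"angular":[[0,0,0],[0,0,0],[0,0,0]],"jaw":[-1,-1,-1]}'
python3 -m crank '{"slide":[[0,0,0],[0,0,0],[0,0,0],[0,0,0],[0,0,0]],"angular":[[0,0,0.14],[0,0,0.28],[0,0,0.42],[0,0,0.56],[0,0,0.7]],"jaw":[-1,-1,-1,-1,-1]}'
python3 -c "
from rig import *
from h import *
s=observe();delta(s,[.5473,-.1967,.1255],165);print(s['force'],s['torque'])"
```

```text
t: 14.3
ee_pos: [0.5487, -0.1971, 0.1258]
eef_rot: [-2.32, -2.119, 0.001]
force: [-0.4, 0.2, -3.7]
opening: 0.314
t: 14.8
ee_pos: [0.549, -0.1974, 0.1259]
eef_rot: [2.908, 1.186, 0.0]
force: [2.2, -1.3, -5.6]
opening: 0.316
at [ 0.549  -0.1974  0.1259] yaw 44.37 j6 0.245 t 14.8
slide [-0.0007 -0.0017  0.0004] ang [ 3.0000e-04  1.4000e-03 -2.1053e+00]
[ 2.22620733 -1.27926525 -5.63408116] [-0.1985163  -0.28863588  0.23842066]
```

```bash
for i in 1 2; do python3 -m crank '{"slide":[[0,0,0],[0,0,0],[0,0,0],[0,0,0],[0,0,0]],"angular":[[0,0,0.14],[0,0,0.28],[0,0,0.42],[0,0,0.56],[0,0,0.7]],"jaw":[-1,-1,-1,-1,-1]}'; done
python3 -c "
from rig import *
from h import *
s=observe();delta(s,[.5473,-.1967,.1255],165);print(s['force'],s['torque'])"
```

```text
t: 15.3
ee_pos: [0.549, -0.1979, 0.1259]
eef_rot: [3.138, 0.117, 0.001]
force: [2.1, -2.4, -6.1]
opening: 0.316
t: 15.8
ee_pos: [0.5487, -0.1982, 0.1259]
eef_rot: [2.987, -0.966, 0.001]
force: [-0.4, -3.3, -5.8]
opening: 0.311
at [ 0.5487 -0.1982  0.1259] yaw -35.84 j6 1.645 t 15.8
slide [-0.002  -0.0004  0.0004] ang [-1.4000e-03 -3.1000e-03  2.7779e+00]
[-0.37605248 -3.34253275 -5.75199938] [-0.65228106 -0.04848365  0.24099993]
```

```bash
python3 -m crank '{"slide":[[0.0006,0.0008,0],[0.0006,0.0008,0],[0.0006,0.0008,0],[0.0006,0.0008,0],[0.0006,0.0008,0]],"angular":[[0,0,0.14],[0,0,0.28],[0,0,0.42],[0,0,0.56],[0,0,0.7]],"jaw":[-1,-1,-1,-1,-1]}'
python3 -m crank '{"slide":[[0,0,0],[0,0,0],[0,0,0],[0,0,0]],"angular":[[0,0,0.14],[0,0,0.28],[0,0,0.38],[0,0,0.38]],"jaw":[-1,-1,-1,-1]}'
python3 - <<'E'
from lev import *
s=observe();delta(s,[.5473,-.1967,.1255],165);print(s['force'],s['torque'])
for n in("top","scene","wrist"):
    p,d=get_image(n);p=np.ascontiguousarray(p[:,:,::-1]);c=calibration(n);cv2.imwrite(f"pics/{n}7.png",p);np.save(f"pics/{n}7.npy",d);lev(n,p,d,c)
print(proj(c,O+.21*X+.034*Y+[0,0,.052]))
E
```

```text
t: 16.3
ee_pos: [0.5483, -0.1984, 0.1259]
eef_rot: [2.476, -1.932, -0.001]
force: [-0.9, -1.0, -4.3]
opening: 0.316
t: 16.7
ee_pos: [0.5481, -0.1982, 0.1258]
eef_rot: [2.072, -2.36, -0.001]
force: [-2.0, -0.8, -3.0]
opening: 0.318
at [ 0.5481 -0.1982  0.1258] yaw -97.44 j6 2.718 t 16.7
slide [-0.0014  0.001   0.0003] ang [ 6.0000e-04 -1.7000e-03  1.7027e+00]
[-2.04376442 -0.84218612 -2.95693602] [-0.10603764  0.46741795  0.01605581]
top yel 55 min [161.4  29.3  45.1] max [218.1  37.3  56. ] med [188.07  33.3   51.74]
top red 27 min [198.  -22.9  50.6] max [202.2  19.3  64.2] med [199.94   0.29  56.65]
scene yel 32 min [163.9  16.5  42.9] max [220.7  38.1  57. ] med [192.5  32.2  50.7]
scene red 30 min [203.1 -17.   49. ] max [218.   20.8  64.2] med [214.26   4.45  54.76]
wrist yel 305 min [182.9  -8.7  50.1] max [218.6  37.2 110.8] med [201.29  32.68  51.92]
wrist red 759 min [198.2 -23.7  42.2] max [211.7  21.9  99.9] med [200.32  -2.51  55.61]
[ 66.30531256 285.27392743]
```

Turned 262°, and the pointer rose about 7.2 mm as it should. The wrist camera now sees the pointer and mark close up.

Run:
```python
from lev import *
p=cv2.imread("pics/wrist7.png");d=np.load("pics/wrist7.npy")
cv2.imwrite("pics/c7.png",cv2.resize(p[250:350,20:150],(780,600),interpolation=cv2.INTER_CUBIC))
from rig import *
c=calibration("wrist");P=cloud(c,d);Q=P-O;J=np.dstack([Q@X,Q@Y,P[...,2]])*1000
H,S,V=cv2.split(cv2.cvtColor(p,cv2.COLOR_BGR2HSV))
re=((H<8)|(H>172))&(S>130)&(J[...,0]>195)&(J[...,0]<216)&(J[...,1]>-30)&(J[...,1]<32)&(J[...,2]>40)&(J[...,2]<70)
ye=(H>20)&(H<38)&(S>150)&(J[...,0]>180)&(J[...,1]>24)&(J[...,2]>40)&(J[...,2]<70)
for lo in range(-26,30,4):
    m=re&(J[...,1]>=lo)&(J[...,1]<lo+4)
    if m.sum(): v,u=np.nonzero(m);print(lo,m.sum(),"z q10/50/90",np.percentile(J[m][:,2],[10,50,90]).round(1),"x",np.percentile(J[m][:,0],[5,95]).round(1),"px",u.mean().round(),v.mean().round())
v,u=np.nonzero(ye);print("yel",ye.sum(),np.percentile(J[ye][:,2],[10,50,90]).round(2),u.min(),u.max(),v.min(),v.max())
```

```text
-26 50 z q10/50/90 [48.8 55.5 60.8] x [199.6 211.4] px 44.0 229.0
-22 67 z q10/50/90 [49.2 55.4 60.6] x [199.3 201.8] px 50.0 231.0
-18 69 z q10/50/90 [48.3 54.9 60.6] x [199.5 201.5] px 53.0 235.0
-14 67 z q10/50/90 [48.2 55.2 60.9] x [199.3 201.4] px 54.0 239.0
-10 69 z q10/50/90 [48.9 55.7 60.9] x [199.5 202.1] px 56.0 244.0
-6 67 z q10/50/90 [47.8 55.4 60.5] x [198.8 202. ] px 58.0 248.0
-2 64 z q10/50/90 [48.9 56.  60.9] x [199. 202.] px 59.0 252.0
2 64 z q10/50/90 [48.9 55.4 60.7] x [199.1 201.6] px 61.0 256.0
6 64 z q10/50/90 [48.7 56.2 61.1] x [198.7 201.9] px 63.0 260.0
10 61 z q10/50/90 [49.  55.9 60.4] x [199.1 201.2] px 65.0 264.0
14 58 z q10/50/90 [48.7 55.8 60.6] x [198.9 201.7] px 67.0 268.0
18 55 z q10/50/90 [49.4 56.1 60.7] x [199.  201.1] px 68.0 272.0
yel 302 [51.1  51.91 52.65] 57 95 276 289
```

View pics/c7.png

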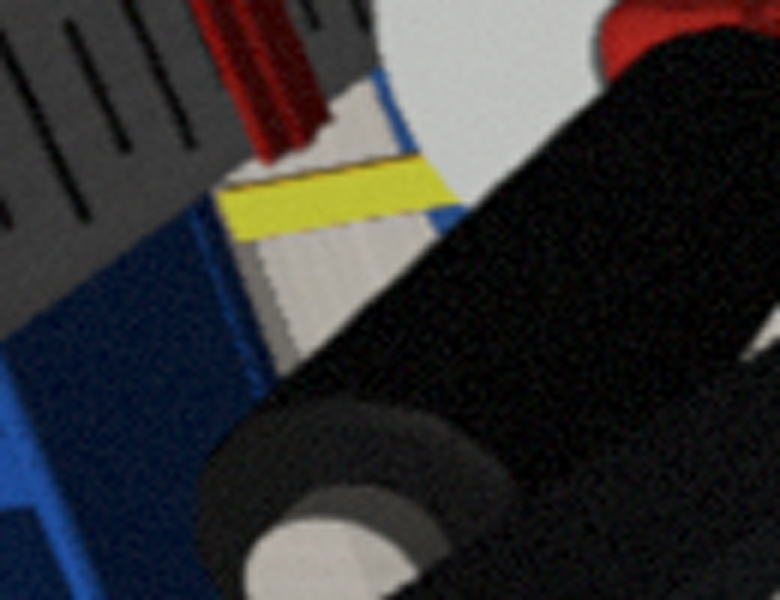

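The crop shows the yellow pointer at wrist px (57–95,276–289), still below the red clip's end at (66,274). Depth gives pointer mid ≈49.9 and clip mid ≈55.0, so about 5 mm (180°) is left. Release, unwind the wrist half a turn around the boss, and regrasp.

```bash
python3 -m crank '{"slide":[[0,0,0],[0,0,0],[0,0,0]],"angular":[[0,0,0],[0,0,0],[0,0,0]],"jaw":[0.3,0.3,0.3]}'
for i in 1 2 3 4; do python3 -m crank '{"slide":[[0,0,0],[0,0,0],[0,0,0],[0,0,0],[0,0,0]],"angular":[[0,0,-0.14],[0,0,-0.28],[0,0,-0.42],[0,0,-0.56],[0,0,-0.7]],"jaw":[0.3,0.3,0.3,0.3,0.3]}'; done
python3 -m crank '{"slide":[[0,0,0],[0,0,0],[0,0,0],[0,0,0],[0,0,0]],"angular":[[0,0,-0.14],[0,0,-0.28],[0,0,-0.3416],[0,0,-0.3416],[0,0,-0.3416]],"jaw":[0.3,0.3,0.3,0.3,0.3]}'
python3 -c "
from rig import *
from h import *
s=observe();delta(s,[.5478,-.1975,.1256],82.6);print(s['force'],s['torque'],s['opening'])"
```

```text
t: 17.15
ee_pos: [0.5497, -0.1982, 0.1268]
eef_rot: [-2.071, 2.361, -0.003]
force: [-0.5, -0.1, -0.4]
opening: 0.647
t: 17.65
ee_pos: [0.5494, -0.1981, 0.1264]
eef_rot: [-2.76, 1.5, -0.002]
force: [0.4, -0.1, -0.5]
opening: 0.65
t: 18.15
ee_pos: [0.5494, -0.1981, 0.1264]
eef_rot: [3.107, -0.463, 0.002]
force: [-0.4, -0.6, 0.2]
opening: 0.649
t: 18.65
ee_pos: [0.5494, -0.1981, 0.1264]
eef_rot: [3.077, 0.631, 0.002]
force: [-0.1, -1.3, 0.1]
opening: 0.643
t: 19.15
ee_pos: [0.5494, -0.1981, 0.1264]
eef_rot: [2.674, 1.647, 0.001]
force: [-0.0, -0.1, 0.3]
opening: 0.649
t: 19.65
ee_pos: [0.5491, -0.198, 0.1262]
eef_rot: [2.363, 2.069, 0.001]
force: [-0.3, 0.4, -0.5]
opening: 0.652
at [ 0.5491 -0.198   0.1262] yaw 82.41 j6 -0.421 t 19.65
slide [ 0.0004 -0.0014  0.0006] ang [ 0.0008  0.0002 -0.0033]
[-0.25679076  0.43722604 -0.50999057] [-0.0239159  -0.02718595  0.00516476] 0.6516110961829098
```

```bash
python3 -m crank '{"slide":[[0,-0.001,0],[0,-0.001,0],[0,-0.001,0],[0,-0.001,0],[0,-0.001,0]],"angular":[[0,0,0],[0,0,0],[0,0,0],[0,0,0],[0,0,0]],"jaw":[0.3,-1,-1,-1,-1]}' 100
for i in 1 2; do python3 -m crank '{"slide":[[0,0,0],[0,0,0],[0,0,0],[0,0,0],[0,0,0]],"angular":[[0,0,0.14],[0,0,0.28],[0,0,0.42],[0,0,0.56],[0,0,0.7]],"jaw":[-1,-1,-1,-1,-1]}'; done
python3 -c "
from rig import *
from h import *
s=observe();delta(s,[.5478,-.1975,.1256],82.6);print(s['force'],s['torque'],s['opening'])"
```

```text
t: 20.15
ee_pos: [0.5481, -0.198, 0.1262]
eef_rot: [2.362, 2.07, 0.0]
force: [0.5, -0.1, 1.6]
opening: 0.316
t: 20.65
ee_pos: [0.548, -0.1977, 0.1262]
eef_rot: [2.932, 1.128, 0.0]
force: [-0.1, 0.9, 2.3]
opening: 0.315
t: 21.15
ee_pos: [0.5481, -0.1975, 0.1262]
eef_rot: [-3.141, -0.054, -0.001]
force: [0.6, 1.1, 3.2]
opening: 0.309
at [ 0.5481 -0.1975  0.1262] yaw 1.98 j6 0.983 t 21.15
slide [-0.0003  0.      0.0006] ang [ 1.0000e-04 -7.0000e-04 -1.4072e+00]
[0.64255607 1.06504339 3.23379667] [ 0.23145177 -0.0866512   0.20093733] 0.30878053952322626
```

```bash
python3 -m crank '{"slide":[[0,0,0],[0,0,0],[0,0,0],[0,0,0],[0,0,0]],"angular":[[0,0,0.14],[0,0,0.28],[0,0,0.42],[0,0,0.56],[0,0,0.7]],"jaw":[-1,-1,-1,-1,-1]}'
python3 -m crank '{"slide":[[0,0,0],[0,0,0],[0,0,0],[0,0,0],[0,0,0]],"angular":[[0,0,0.14],[0,0,0.28],[0,0,0.42],[0,0,0.5],[0,0,0.5]],"jaw":[-1,-1,-1,-1,-1]}'
cat > meas.py <<'E'
from lev import *
def meas(n):
    s=observe();delta(s,[.5478,-.1975,.1256],82.6);print(s['force'].round(1),s['torque'].round(2),s['opening'])
    D=[];
    for k in range(3):
        p,d=get_image("wrist");D.append(d)
    d=np.median(D,0);c=calibration("wrist")
    p=np.ascontiguousarray(p[:,:,::-1]);cv2.imwrite(f"pics/{n}.png",p);np.save(f"pics/{n}.npy",d)
    P=cloud(c,d);Q=P-O;J=np.dstack([Q@X,Q@Y,P[...,2]])*1000
    H,S,V=cv2.split(cv2.cvtColor(p,cv2.COLOR_BGR2HSV))
    re=((H<8)|(H>172))&(S>110)&(J[...,0]>193)&(J[...,0]<218)&(J[...,1]>-30)&(J[...,1]<32)&(J[...,2]>40)&(J[...,2]<72)
    ye=(H>20)&(H<38)&(S>150)&(J[...,0]>170)&(J[...,1]>24)&(J[...,2]>40)&(J[...,2]<72)
    v,u=np.nonzero(ye);print("yel",ye.sum(),"z",np.percentile(J[ye][:,2],[10,50,90]).round(2),"y",np.percentile(J[ye][:,1],[5,95]).round(1),"x",np.percentile(J[ye][:,0],[5,95]).round(1),u.min(),u.max(),v.min(),v.max())
    v,u=np.nonzero(re);print("red",re.sum(),u.min(),u.max(),v.min(),v.max())
    m=re&(abs(J[...,1])<18)
    for z in np.arange(44,66,1.):
        k=m&(J[...,2]>=z)&(J[...,2]<z+1)
        if k.sum()>3: print(z,k.sum(),"x",J[k][:,0].mean().round(2),"V",V[k].mean().round(0))
    k=re&(J[...,1]>17);print("end: y",np.percentile(J[k][:,1],[50,95,100]).round(1),"z",np.percentile(J[k][:,2],[0,5,50,95,100]).round(1))
E
python3 -c "from meas import *;meas('w8')"
```

```text
t: 21.65
ee_pos: [0.5483, -0.1974, 0.1262]
eef_rot: [-2.968, 1.026, -0.001]
force: [2.2, 1.7, 1.7]
opening: 0.316
t: 22.15
ee_pos: [0.5484, -0.1974, 0.1261]
eef_rot: [-2.626, 1.721, -0.001]
force: [2.4, 2.3, 3.1]
opening: 0.315
at [ 0.5484 -0.1974  0.1261] yaw -66.48 j6 2.177 t 22.15
slide [-0.0002  0.0006  0.0005] ang [-4.000e-04 -2.000e-03 -2.602e+00]
[2.4 2.3 3.1] [ 0.43 -0.44 -0.  ] 0.3145659718373067
yel 582 z [55.24 56.05 56.63] y [29.  36.5] x [175.9 215.8] 15 70 154 182
red 932 26 55 91 154
46.0 11 x 200.37 V 48.0
47.0 26 x 200.2 V 47.0
48.0 41 x 200.12 V 47.0
49.0 42 x 200.19 V 48.0
50.0 30 x 200.21 V 47.0
51.0 20 x 199.94 V 46.0
52.0 31 x 199.83 V 46.0
53.0 38 x 199.46 V 49.0
54.0 40 x 199.57 V 59.0
55.0 72 x 199.72 V 75.0
56.0 47 x 200.03 V 56.0
57.0 49 x 200.17 V 47.0
58.0 44 x 200.21 V 47.0
59.0 44 x 200.58 V 64.0
60.0 117 x 200.99 V 92.0
61.0 49 x 200.65 V 102.0
end: y [19.4 21.7 22.5] z [46.2 48.7 55.8 61.1 61.7]
```

The clip has a bright strip near z 55.5 mm, which is the tongue's top face, with the clip spanning 47–61. So the mark's mid-height is about 53.7, not 55. I'll compare the tongue top with the pointer top; both are 4 mm thick.

Run:
```python
from lev import *
p=cv2.imread("pics/w8.png");d=np.load("pics/w8.npy");c=calibration("wrist")
P=cloud(c,d);Q=P-O;J=np.dstack([Q@X,Q@Y,P[...,2]])*1000
H,S,V=cv2.split(cv2.cvtColor(p,cv2.COLOR_BGR2HSV))
re=((H<8)|(H>172))&(S>110)&(J[...,0]>193)&(J[...,0]<218)&(J[...,1]>-30)&(J[...,1]<32)&(J[...,2]>40)&(J[...,2]<72)
for lo in range(-24,26,6):
    k=re&(V>68)&(J[...,2]>52)&(J[...,2]<58.5)&(J[...,1]>=lo)&(J[...,1]<lo+6)
    t=re&(V>80)&(J[...,2]>58.5)&(J[...,1]>=lo)&(J[...,1]<lo+6)
    print(lo,"tongue",k.sum(),np.median(J[k],0).round(2) if k.any() else 0,"cliptop",t.sum(),np.median(J[t],0).round(2) if t.any() else 0)
k=re&(V>68)&(J[...,2]>52)&(J[...,2]<58.5);print("tongue top z",J[k][:,2].mean(),J[k][:,2].std()/k.sum()**.5)
ye=(H>20)&(H<38)&(S>150)&(J[...,1]>24)&(J[...,2]>50)&(J[...,2]<62)
for a0,b0 in((175,190),(190,200),(200,215)):
    m=ye&(J[...,0]>a0)&(J[...,0]<b0);print("yel",a0,m.sum(),J[m][:,2].mean().round(2),np.median(J[m][:,2]).round(2))
cv2.imwrite("pics/c8.png",cv2.resize(p[80:190,5:110],(573,600),interpolation=cv2.INTER_CUBIC))
```

```text
-24 tongue 1 [207.35 -22.47  52.28] cliptop 40 [201.43 -21.9   60.71]
-18 tongue 0 0 cliptop 25 [200.94 -15.08  60.9 ]
-12 tongue 2 [199.98  -6.18  54.61] cliptop 22 [200.85  -9.25  60.84]
-6 tongue 17 [199.56  -2.94  55.59] cliptop 21 [200.74  -3.41  60.87]
0 tongue 16 [199.77   3.02  55.45] cliptop 21 [200.75   2.9   60.85]
6 tongue 17 [199.61   9.05  55.53] cliptop 24 [201.     9.1   60.86]
12 tongue 15 [199.51  14.91  55.55] cliptop 23 [200.99  15.37  60.68]
18 tongue 13 [199.54  20.11  55.46] cliptop 14 [200.86  20.1   60.75]
24 tongue 0 0 cliptop 0 0
tongue top z 55.392865621286624 0.0668511758073447
yel 175 202 55.99 56.06
yel 190 127 55.95 55.97
yel 200 196 55.98 56.07
```

View pics/c8.png

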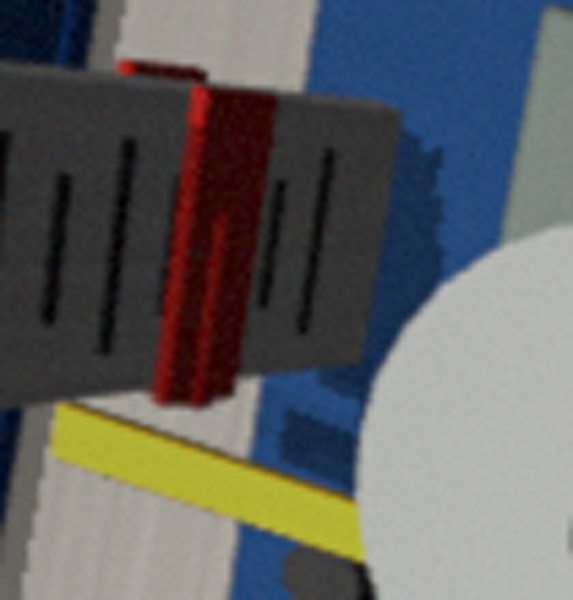

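In the crop, left is up. The clip's bright top edge is at z 60.8, its tongue's top strip at 55.5–55.7, and the yellow pointer's top at 56.0. So the pointer is about 0.3–0.4 mm high. Trim back a little, through the free play.

```bash
python3 -m crank '{"slide":[[0,0,0],[0,0,0],[0,0,0],[0,0,0],[0,0,0]],"angular":[[0,0,-0.12],[0,0,-0.24],[0,0,-0.36],[0,0,-0.48],[0,0,-0.5]],"jaw":[-1,-1,-1,-1,-1]}'
python3 -c "from meas import *;meas('w9')" | grep -v V
```

```text
t: 22.8
ee_pos: [0.5484, -0.198, 0.1262]
eef_rot: [-2.973, 1.016, -0.002]
force: [3.5, 1.5, 1.7]
opening: 0.314
at [ 0.5484 -0.198   0.1262] yaw -37.73 j6 1.675 t 22.8
slide [-0.0008 -0.      0.0006] ang [ 1.1000e-03 -1.5000e-03 -2.1002e+00]
[3.5 1.5 1.7] [ 0.31 -0.69 -0.22] 0.3140754443171933
yel 856 z [55.17 55.87 56.54] y [28.9 36.5] x [172.9 215.7] 43 101 19 79
red 709 67 112 0 34
end: y [19.5 22.  22.6] z [47.3 48.5 56.1 61.  61.5]
```

```bash
cat > tong.py <<'E'
from lev import *
def tong(n):
    p=cv2.imread(f"pics/{n}.png");d=np.load(f"pics/{n}.npy");c=calibration("wrist")
    P=cloud(c,d);Q=P-O;J=np.dstack([Q@X,Q@Y,P[...,2]])*1000
    H,S,V=cv2.split(cv2.cvtColor(p,cv2.COLOR_BGR2HSV))
    re=((H<8)|(H>172))&(S>110)&(J[...,0]>193)&(J[...,0]<218)&(abs(J[...,1])<30)&(J[...,2]>40)&(J[...,2]<72)
    k=re&(V>68)&(J[...,2]>53)&(J[...,2]<58)&(J[...,1]>-5);t=re&(V>80)&(J[...,2]>58.5)&(J[...,1]>-5)
    ye=(H>20)&(H<38)&(S>150)&(J[...,1]>24)&(J[...,2]>50)&(J[...,2]<62)&(J[...,0]>195)
    print("tongue",k.sum(),np.median(J[k][:,2]),"cliptop",t.sum(),np.median(J[t][:,2]),"pointer",ye.sum(),np.median(J[ye][:,2]))
E
python3 -c "from tong import *;tong('w8');tong('w9')"
```

```text
tongue 0 nan cliptop 0 nan pointer 0 nan
tongue 86 55.446440410964556 cliptop 123 60.761203301204105 pointer 421 55.90009532134354
  return _methods._mean(a, axis=axis, dtype=dtype,
  ret = ret.dtype.type(ret / rcount)
```

Consistent from this angle too: tongue 55.45, clip top 60.76, pointer 55.90. A small further trim of -0.2 rad (0.3 mm).

```bash
python3 -m crank '{"slide":[[0,0,0],[0,0,0],[0,0,0]],"angular":[[0,0,-0.1],[0,0,-0.2],[0,0,-0.2]],"jaw":[-1,-1,-1]}'
python3 -c "
from meas import *;meas('w10')
from tong import *;tong('w10')" | grep -v V
```

```text
t: 23.25
ee_pos: [0.5483, -0.1981, 0.1262]
eef_rot: [3.058, -0.718, 0.002]
force: [3.9, 1.3, 2.8]
opening: 0.315
at [ 0.5483 -0.1981  0.1262] yaw -26.43 j6 1.478 t 23.25
slide [-0.0007 -0.0003  0.0006] ang [ 1.3000e-03 -9.0000e-04 -1.9029e+00]
[3.9 1.3 2.8] [ 0.25 -0.79 -0.06] 0.31548598213112067
yel 552 z [54.81 55.6  56.27] y [29.1 36.6] x [171.5 197.7] 93 129 0 41Traceback (most recent call last):
  File "<string>", line 2, in <module>
    from meas import *;meas('w10')
                       ~~~~^^^^^^^
  File "meas.py", line 14, in meas
    v,u=np.nonzero(re);print("red",re.sum(),u.min(),u.max(),v.min(),v.max())
                                            ~~~~~^^
    return umr_minimum(a, axis, None, out, keepdims, initial, where)
ValueError: zero-size array to reduction operation minimum which has no identity
```

The pointer top is now 55.6, level within about 0.2 mm. Let go, rise straight up, and check from a viewing yaw.

```bash
python3 -m crank '{"slide":[[0,0,0],[0,0,0],[0,0,0],[0,0,0]],"angular":[[0,0,0],[0,0,0],[0,0,0],[0,0,0]],"jaw":[0,0.3,0.3,0.3]}'
python3 -m crank '{"slide":[[0,0,-0.01],[0,0,-0.03],[0,0,-0.05],[0,0,-0.08],[0,0,-0.1]],"angular":[[0,0,0],[0,0,0],[0,0,0],[0,0,0],[0,0,0]],"jaw":[0.3,0.3,0.3,0.3,0.3]}'
python3 -m crank '{"slide":[[0,0,0],[0,0,0],[0,0,0],[0,0,0],[0,0,0]],"angular":[[0,0,0.14],[0,0,0.28],[0,0,0.42],[0,0,0.56],[0,0,0.7]],"jaw":[0.3,0.3,0.3,0.3,0.3]}'
python3 -m crank '{"slide":[[0,0,0],[0,0,0],[0,0,0],[0,0,0]],"angular":[[0,0,0.1],[0,0,0.2],[0,0,0.2],[0,0,0.2]],"jaw":[0.3,0.3,0.3,0.3]}'
python3 - <<'E'
from meas import *
try: meas('w11')
except Exception as e: print(e)
from tong import *;tong('w11')
d=np.load('pics/w11.npy');c=calibration("wrist");P=cloud(c,d)
near=np.hypot(P[...,0]-.548,P[...,1]+.1975)<.045
m=near&(P[...,2]>.195)&(P[...,2]<.215);k,l,st,ce=cv2.connectedComponentsWithStats(m.astype(np.uint8))
if k>1:
    i=1+st[1:,4].argmax();print("boss top z",np.median(P[l==i][:,2]),"(home .203)",cv2.minAreaRect((P[l==i][:,:2]*1000).astype(np.float32)))
q,dq=get_image("scene");cv2.imwrite("pics/s11.png",q[:,:,::-1]);p=cv2.imread("pics/w11.png")
o=np.zeros((420,800,3),np.uint8);o[:,:560]=p;o[:,560:]=cv2.resize(q[120:260,170:250,::-1],(240,420),interpolation=cv2.INTER_CUBIC);cv2.imwrite("pics/f11.png",o)
E
```

```text
t: 23.8
ee_pos: [0.5471, -0.1977, 0.1252]
eef_rot: [-3.059, 0.717, 0.003]
force: [0.2, -0.1, 0.6]
opening: 0.647
t: 24.3
ee_pos: [0.5484, -0.1982, 0.2288]
eef_rot: [3.058, -0.717, 0.004]
force: [0.2, -0.8, 0.4]
opening: 0.654
t: 24.8
ee_pos: [0.5478, -0.1979, 0.2267]
eef_rot: [2.622, -1.73, 0.001]
force: [-0.4, -0.2, 0.7]
opening: 0.644
t: 25.2
ee_pos: [0.5479, -0.1979, 0.2263]
eef_rot: [2.445, -1.973, 0.001]
force: [0.6, -0.2, -0.3]
opening: 0.648
at [ 0.5479 -0.1979  0.2263] yaw -77.81 j6 2.375 t 25.2
slide [-0.0004  0.      0.1007] ang [ 5.0000e-04 -5.0000e-04 -2.7997e+00]
[ 0.6 -0.2 -0.3] [ 0.04 -0.03 -0.02] 0.6482306510850652
yel 299 z [54.49 55.3  56.  ] y [29.  36.6] x [172.5 215.9] 0 133 183 393
red 380 93 111 138 179
46.0 11 x 200.55 V 37.0
47.0 18 x 200.17 V 38.0
48.0 11 x 200.43 V 39.0
49.0 16 x 200.16 V 41.0
50.0 8 x 200.03 V 39.0
51.0 7 x 200.2 V 40.0
52.0 9 x 200.01 V 44.0
53.0 22 x 199.67 V 47.0
54.0 17 x 199.83 V 60.0
55.0 30 x 200.08 V 58.0
56.0 11 x 200.03 V 53.0
57.0 20 x 200.4 V 44.0
58.0 16 x 200.7 V 54.0
59.0 25 x 201.1 V 76.0
60.0 56 x 201.23 V 81.0
61.0 7 x 201.14 V 85.0
end: y [19.3 21.6 22.7] z [46.9 48.5 56.1 60.9 61.6]
tongue 10 55.08054548797145 cliptop 23 60.536833219239305 pointer 136 55.27466732762714
boss top z 0.20255002850729883 (home .203) ((547.9957275390625, -200.2283172607422), (28.23139190673828, 28.28929328918457), 63.64418411254883)
```

View pics/f11.png

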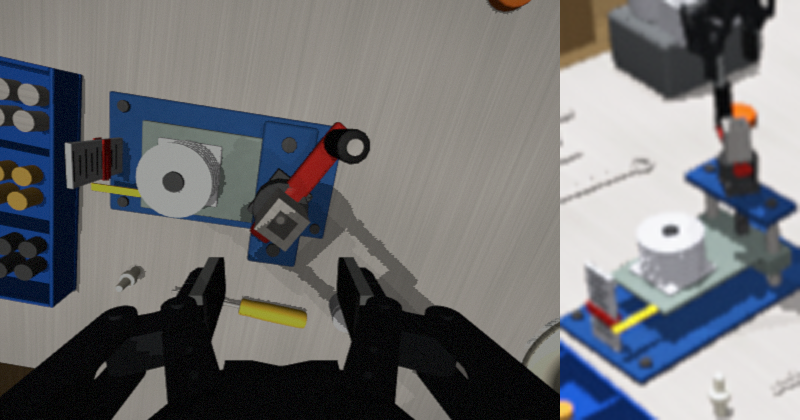

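The crank is home: boss top is at 202.6 mm against 203 expected. The pointer top (55.3) and tongue top (55.1) in this same view are level within about 0.2 mm. The gripper is clear and the bystanders in view (spark plug, screwdriver) are in place. Handing in.

```bash
python3 -c "
from rig import *
print(close_job())"
```

```text
the job is handed in; nothing more can be done
None
```

The farthest crank is fitted over the cross pin and wound until the pointer is level with the red mark. I then let go, rose clear and handed the job in at about 25 s of the 72 allowed.

- **Winding:** I turned it clockwise for about 410° in two grips, then back about 40° to trim a slight overshoot, part of which was the slot's free play.
- **Seating:** The boss top measured 202.6 mm against 203 mm for fully home. Contact forces stayed at about 7 N or less throughout.
- **Pointer level:** In the last view the pointer's top read 55.3 mm and the tongue's top 55.1 mm. Both are 4 mm thick, so they are level within about 0.2–0.3 mm.
- **Missed first grasp:** The fingers closed above the boss without touching anything. Two cameras showed the fingertips about 44 mm short of the reported tool point, so I corrected for that.
- **Disagreeing mark readings:** My first mark height of 55.0 mm was wrong; the tongue and the clip's edges gave about 53.6, which I used. Clip top and tongue still differ by about 0.2 mm on where the mark's middle lies, and the readings vary by about 0.3 mm with viewing angle.

I did not re-measure the bystanders. The spark plug, screwdriver and others in the last view looked unmoved.

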